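Pack the raised pad and hold it flush

TASK

Pick up the loose packing plate by its upright fin and slide it, flat and blade first, into the gap under the raised pad, the only one of the two pad stations whose gap is high enough, until it is fully home against the back stop. Let go of the plate, then press that pad down from above until it sits on the plate, flush with its frame, and finish while still holding it down with a steady push of about 15 N. Do not force the plate against the other station, and leave the tin, the brass bush and the spanner where they are.

Things in the scene. Friction and masses are not known exactly. Their poses are not given: they have to be found in the camera images.
- packing_plate: loose steel packing plate, 0.11 to 0.22 kg: flat blade 100 x 44 x 10 mm (x, y, z) with an upright fin on its rear end. Origin: centre of the blade's underside; +x towards the blade's free end (goes in first), z up. The fin (x -50 to -22 mm, 12 mm thick in y) rises from the blade's top at z 10 to z 45 mm; grip it from above across its 12 mm
- plate_fin (a point): point in the plate's fin to grip: at x -36, y 0, z 30 mm in the plate's frame (15 mm below the fin's top)
- plate_tip (a point): middle of the blade's free end face: at x 50, y 0, z 5 mm in the plate's frame
- high_station: fixed pad station with the raised pad. Origin: on the bench under the pad's centre; +x points from the open mouth (facing the robot) into the slot. Base plate x -60 to 52, 76 mm wide; its top, z 8 mm, is the slot's floor. Cheeks 47 mm apart, x -30 to 42, tops at z 34 mm, with flared lead-ins in front (to x -51, opening to about 62 mm). Gap under the pad: 15 mm
- slot_stop (a point): foot of the high station's back stop: middle of its face, on the slot's floor, at x 30, y 0, z 8 mm in the station's frame. The stop's top is at z 34. The plate is fully home when its free end touches this face (plate origin then at x -20, y 0, z 8 mm in the station's frame)
- high_pad: the raised aluminium pad, 56 x 45 x 16 mm, between the cheeks (x -28 to 28 mm in the station's frame). Origin: centre of its top face. It moves only vertically, on a spring: at rest its top is at z 39 mm, 5 mm proud of the cheeks; about 4 N starts it and 8 N brings it to flush (z 34), where it meets the packing plate; with no plate it sinks up to 4 mm below flush
- low_station: the other pad station, same frame, fixed; its pad cannot move and lies sunk 4 mm below the cheeks, leaving a gap of only 6 mm, too low for the 10 mm plate. Origin and axes as for the high station. The two stations change places from start to start
- screw_tin: bystander: round open tin, 65 mm across, 28 mm high, origin at the underside's centre
- bush: bystander: standing brass bush, 22 mm across, 33 mm high, origin at the underside's centre
- spanner: bystander: small open-ended spanner lying flat, 128 x 24 x 7 mm, long along its x, origin at the underside's centre

How it is judged:
By the outcome, as a careful person would: the job done as asked, in the order asked, and still so for the second after the job is handed in, while the arm keeps its last pose, push and grip.
It also fails if it takes over 58 s, if anything falls off the work surface, if the arm or the gripper's body presses on something with over 40 N, if the wrist force passes 120 N, or if a joint passes its speed limit or range.

ROBOT

A 7-joint arm with a two-finger parallel gripper is mounted at the origin on a cart in front of the work surface, level with it; the furniture and walls round the work are solid. World frame = base frame: x ahead of the robot, y to its left, z up, the work surface at z = 0. Lengths are in mm, angles in rad, forces in N, time in s.
With the tool pointing down it reaches from about 400 to 875 mm from the base axis. Payload 4.4 kg.
Tool frame: the origin (TCP) lies midway between the tips of the shut fingers; the grasp point (between the pads) lies 19 mm behind it; z points along the fingers, y is the line along which they close (so a half turn about z gives the same grasp; the last joint's range is limited). The gripper opens to 85 mm and grips with 20 to 120 N. Pads are 22 mm wide; open, the fingers measure 114 mm over their backs; the gripper's body (76 mm by 85 mm) begins 54 mm behind the grasp point. The pads swing forward as they close: fully open they stand 13 mm farther back than shut.
Start: joints at [-1.347, 0.628, 0.038, 1.517, -0.027, 0.996, -0.02], TCP at [185.72, 622.917, 231.313] pointing down, gripper open.
Joint ranges: [-3.06, 3.06], [-0.37, 2.12], [-1.25, 1.32], [0.18, 2.47], [-1.1, 4.24], [0.23, 1.98], [-2.94, 2.94]. Speed limits (rad/s): [2.57, 2.57, 3.14, 3.14, 3.14, 3.14, 3.14].

INTERFACE

Orientations are given as [roll, pitch, yaw] about the fixed x, y, z axes, in that order (R = Rz(yaw) Ry(pitch) Rx(roll)).
In Python, from cell import monitor, cams, ctrl gives the robot as it stands.
- The arm moves only by the tool drive_tool, never from a script. Its argument "motion" is a list of rows, each an object with "fingers": the opening, from 0 (shut) to 1 (fully open); "linear": the shift along the tool's x, y, z in m, a list of three; "twist": the turn about the tool's z in rad. In form: [{"fingers": fingers, "linear": [x, y, z], "twist": twist}, ...]. A call has 1 to 5 rows; each row shifts and turns the commanded pose from where the row before left it, along the tool's axes as they then stand; what a row does not reach is not made up. A row lasts 1/12 s, in which the tool goes at most 41.7 mm and 7.16 degrees, less where a joint would pass 70% of its speed; a pose out of reach is approached as far as the arm can. A call with a gripper value outside its range is refused whole. The fingers move at their own pace and stop on an object; the grip force is fixed at half the most. Time passes only in rows, so rows that do not move let the fingers close. It gives the time, the measured TCP pose, the force, the opening and the grip force at its end, in the units of the state.
- monitor.read_state(): the state, without advancing time (a new reading comes with each control period).
- cams.get_image(name): name is "scene" or "top" or "wrist"; returns a dict with "color" (384x512x3 uint8, blue, green, red), "K" (3x3 intrinsics, pixels), "R" (3x3) and "t" (3): a world point X has camera coordinates R X + t. Camera axes: x right, y down, z forward; pixel columns grow to the right and rows downward; lengths in mm; the calibration is good to about 2 mm. A picture is of the moment at which its call begins. There is no depth.
- ctrl.finish_job(): hands the job in; it is judged then, once.
The state is a dict: "clock": time; "qpos": joint angles; "qd": joint speeds; "tau": joint torques, N m; "eef_pos": TCP position; "tool_rot": TCP orientation; "force": force on the tool from outside, world axes, zero at the start; "torque": the same for the moment, N m; "width": finger opening in mm; "gripper_force": force on a finger pad.
Only numpy, scipy, OpenCV 4.12 (cv2) and the standard library are available. Lean on these libraries where they do the work, as an engineer would, in place of code of your own. Each camera call takes 0.05 s, during which the arm holds its last target. There are 200 camera calls.

## Working session

There is one attempt and no reset: what is moved stays moved. The work goes in short steps, Python scripts to look and compute and a tool call to move; the robot and the scene stay as the last step left them, time stands still between calls to the robot, and variables do not carry over. Pictures are saved under pics/ and viewed, at most 10 in all, crops included, and the job is handed in when it is done.

Besides the shell and the picture viewer there is one more tool, called after "Request:" by a JSON object that holds its "fn" and its "kwargs", one argument or row to a line. drive_tool: Moves the arm, as the interface text tells. Its arguments: {"type":"object","properties":{"motion":{"type":"array"}},"required":["motion"]}

```bash
mkdir -p pics; cat > h.py <<'E'
import numpy as np,cv2
from cell import monitor,cams,ctrl
def grab(n,f):
    im=cams.get_image(n); cv2.imwrite('pics/'+f+'.png',im['color'])
    np.savez('pics/'+f+'.npz',**{k:np.array(im[k]) for k in('color','K','R','t')}); return im
def load(f): return dict(np.load('pics/'+f+'.npz'))
def ray(im,p):
    R=np.array(im['R']);t=np.array(im['t']).ravel();K=np.array(im['K'])
    d=R.T@np.linalg.solve(K,[p[0],p[1],1.]); return -R.T@t,d/np.linalg.norm(d)
def plane(im,p,z):
    c,d=ray(im,p); return c+d*(z-c[2])/d[2]
def tri(obs):
    A=np.zeros((3,3));b=np.zeros(3)
    for im,p in obs:
        c,d=ray(im,p);M=np.eye(3)-np.outer(d,d);A+=M;b+=M@c
    X=np.linalg.solve(A,b); return X
def proj(im,X):
    x=im['K']@(im['R']@np.array(X)+im['t'].ravel()); return x[:2]/x[2]
E
python3 - <<'E'
from h import *
for n in('scene','top','wrist'):
    im=grab(n,n+'0'); c,d=ray(im,(256,192)); print(n,c.round(),d.round(2),im['K'][0][0])
print(monitor.read_state())
a=[cv2.imread(f'pics/{n}0.png') for n in('scene','top')]
E
```

```text
scene [ 116. -304.  661.] [ 0.52  0.52 -0.68] 411.87136128081784
top [417. 172. 972.] [ 0.14 -0.01 -0.99] 443.83931905826284
wrist [119. 642. 373.] [ 0.28 -0.08 -0.96] 346.24415978176825
{'clock': 0.15, 'qpos': array([-1.34680144,  0.62916125,  0.03843596,  1.51811124, -0.02699015,
        0.9963168 , -0.01998903]), 'qd': array([-4.31579629e-06, -2.70587640e-03,  4.04689637e-04, -2.56273019e-03,
       -1.22920603e-03, -2.54547599e-04,  4.55423223e-04]), 'tau': array([ 3.04671070e-03, -5.63800907e+01,  1.22821022e+00, -1.93649054e+01,
        1.11003901e-02,  7.42705510e-03, -2.73950923e-05]), 'eef_pos': array([185.57114685, 622.45769713, 230.59089961]), 'tool_rot': array([-3.14011351e+00,  9.17803580e-06,  2.85182477e+00]), 'force': array([ 0.49544347, -0.38604863, -0.18187917]), 'torque': array([-0.00205867,  0.00183794,  0.02432854]), 'gripper_force': 0.0, 'width': 85.2641103415951}
```

View pics/top0.png

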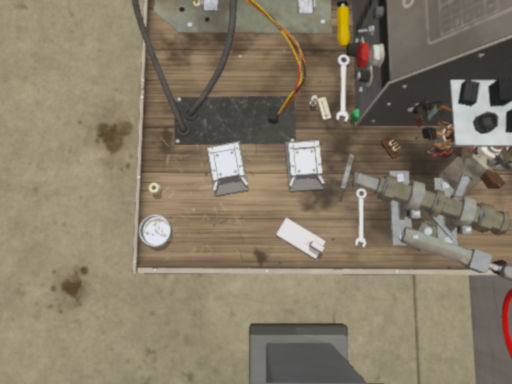

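View pics/scene0.png

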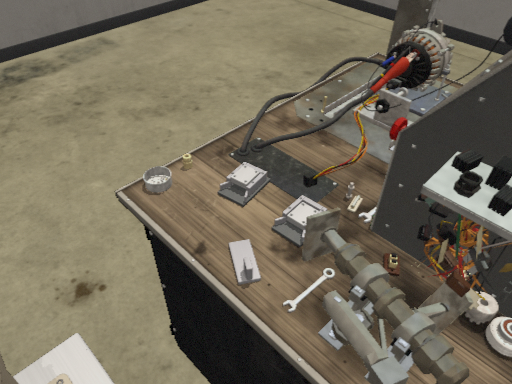

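```bash
python3 - <<'E'
from h import *
s=load('scene0');t=load('top0')
a=cv2.resize(s['color'][150:290,210:345],None,fx=2.9,fy=2.9,interpolation=cv2.INTER_CUBIC)
b=cv2.resize(t['color'][130:262,200:335],None,fx=2.9,fy=2.9,interpolation=cv2.INTER_CUBIC)
h=min(len(a),len(b));cv2.imwrite('pics/c1.png',np.hstack([a[:h],b[:h]]))
for n,p in dict(L=(227,167),R=(305,165),tip=(283,228),fin=(317,247)).items(): print(n,plane(t,p,20 if n!='tip' else 10).round())
E
```

```text
L [609. 226.  20.]
R [614.  55.  20.]
tip [477. 104.  10.]
fin [436.  32.  20.]
```

View pics/c1.png

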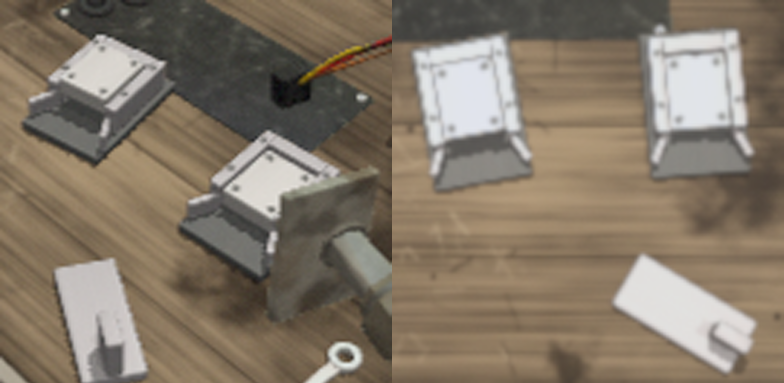

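Request:
{"fn": "drive_tool", "kwargs": {
  "motion": [
    {"fingers": 1, "linear": [-0.023, -0.019, -0.0035], "twist": 0},
    {"fingers": 1, "linear": [-0.023, -0.019, -0.0035], "twist": 0},
    {"fingers": 1, "linear": [-0.023, -0.019, -0.0035], "twist": 0},
    {"fingers": 1, "linear": [-0.023, -0.019, -0.0035], "twist": 0},
    {"fingers": 1, "linear": [-0.023, -0.019, -0.0035], "twist": 0}
  ]
}}

```text
clock: 0.57
eef_pos: [269.3, 497.6, 248.7]
tool_rot: [-3.141, 0.0, 2.852]
force: [-0.3, 0.1, -0.5]
width: 85.2
gripper_force: 0.0
```

Request:
{"fn": "drive_tool", "kwargs": {
  "motion": [
    {"fingers": 1, "linear": [-0.023, -0.019, -0.0035], "twist": 0},
    {"fingers": 1, "linear": [-0.023, -0.019, -0.0035], "twist": 0},
    {"fingers": 1, "linear": [-0.023, -0.019, -0.0035], "twist": 0},
    {"fingers": 1, "linear": [-0.023, -0.019, -0.0035], "twist": 0},
    {"fingers": 1, "linear": [-0.023, -0.019, -0.0035], "twist": 0}
  ]
}}

```text
clock: 0.98
eef_pos: [352.3, 373.6, 266.3]
tool_rot: [-3.141, -0.0, 2.852]
force: [-0.4, 0.3, 0.7]
width: 85.2
gripper_force: 0.0
```

Request:
{"fn": "drive_tool", "kwargs": {
  "motion": [
    {"fingers": 1, "linear": [-0.023, -0.019, -0.0035], "twist": 0},
    {"fingers": 1, "linear": [-0.023, -0.019, -0.0035], "twist": 0},
    {"fingers": 1, "linear": [-0.023, -0.019, -0.0035], "twist": 0},
    {"fingers": 1, "linear": [-0.023, -0.019, -0.0035], "twist": 0},
    {"fingers": 1, "linear": [-0.023, -0.019, -0.0035], "twist": 0}
  ]
}}

```text
clock: 1.4
eef_pos: [435.3, 249.8, 283.9]
tool_rot: [-3.141, -0.0, 2.852]
force: [0.0, 1.5, -0.5]
width: 85.4
gripper_force: 0.0
```

Request:
{"fn": "drive_tool", "kwargs": {
  "motion": [
    {"fingers": 1, "linear": [-0.023, -0.019, -0.0035], "twist": 0},
    {"fingers": 1, "linear": [-0.023, -0.019, -0.0035], "twist": 0},
    {"fingers": 1, "linear": [-0.023, -0.019, -0.0035], "twist": 0},
    {"fingers": 1, "linear": [-0.023, -0.019, -0.0035], "twist": 0},
    {"fingers": 1, "linear": [-0.023, -0.019, -0.0035], "twist": 0}
  ]
}}

```text
clock: 1.82
eef_pos: [518.4, 125.9, 301.3]
tool_rot: [-3.141, -0.0, 2.852]
force: [-0.1, 0.8, -0.4]
width: 85.2
gripper_force: 0.0
```

Request:
{"fn": "drive_tool", "kwargs": {
  "motion": [
    {"fingers": 1, "linear": [0, 0, 0], "twist": 0.12},
    {"fingers": 1, "linear": [0, 0, 0], "twist": 0.12},
    {"fingers": 1, "linear": [0, 0, 0], "twist": 0.12},
    {"fingers": 1, "linear": [0, 0, 0], "twist": 0.12},
    {"fingers": 1, "linear": [0, 0, 0], "twist": 0.12}
  ]
}}

```text
clock: 2.23
eef_pos: [517.7, 127.1, 301.1]
tool_rot: [-3.141, -0.0, 2.246]
force: [0.2, -0.1, -0.1]
width: 85.5
gripper_force: 0.0
```

Request:
{"fn": "drive_tool", "kwargs": {
  "motion": [
    {"fingers": 1, "linear": [0, 0, 0], "twist": 0.12},
    {"fingers": 1, "linear": [0, 0, 0], "twist": 0.12},
    {"fingers": 1, "linear": [0, 0, 0], "twist": 0.12},
    {"fingers": 1, "linear": [0, 0, 0], "twist": 0.12},
    {"fingers": 1, "linear": [0, 0, 0], "twist": 0.12}
  ]
}}

```text
clock: 2.65
eef_pos: [517.7, 127.3, 301.1]
tool_rot: [-3.141, 0.0, 1.646]
force: [-0.9, 0.9, -0.8]
width: 85.6
gripper_force: 0.0
```

Request:
{"fn": "drive_tool", "kwargs": {
  "motion": [
    {"fingers": 1, "linear": [0, 0, 0], "twist": 0.12},
    {"fingers": 1, "linear": [0, 0, 0], "twist": 0.12},
    {"fingers": 1, "linear": [0, 0, 0], "twist": 0.12},
    {"fingers": 1, "linear": [0, 0, 0], "twist": 0.12},
    {"fingers": 1, "linear": [0, 0, 0], "twist": 0.12}
  ]
}}

```text
clock: 3.07
eef_pos: [517.7, 127.4, 301.1]
tool_rot: [-3.141, 0.0, 1.046]
force: [0.7, -0.1, -0.5]
width: 85.5
gripper_force: 0.0
```

```bash
python3 - <<'E'
from h import *
s=monitor.read_state();print(s['clock'],s['eef_pos'],s['tool_rot'],s['qpos'].round(2))
im=grab('wrist','w1'); print(ray(im,(256,192)))
for n,X in dict(L=(609,226,20),R=(614,55,20),tip=(477,104,10),fin=(436,32,20)).items(): print(n,proj(load('w1'),X))
E
```

```text
3.0667 [517.71038006 127.37670941 301.1092645 ] [-3.14117883e+00  2.52883442e-04  1.04601332e+00] [-0.7   0.43  0.59  1.76 -0.28  1.03 -0.53]
(array([551.98521313, 186.78053107, 443.51157994]), array([-0.1367235 , -0.25062573, -0.95838063]))
L [279.83341295  31.79416056]
R [349.85436809 158.72833394]
tip [235.34924643 177.22676148]
fin [236.28780683 239.6033039 ]
```

View pics/w1.png

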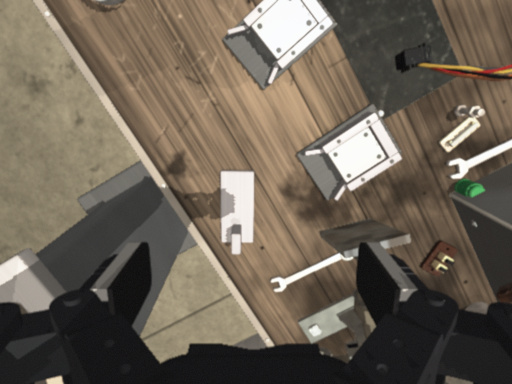

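```bash
python3 - <<'E'
from h import *
t=load('top0');w=load('w1')
outs=[]
for im,(x0,y0,x1,y1),k in((t,(270,212,334,265),6),(w,(205,160,270,262),4)):
    c=im['color'][y0:y1,x0:x1]; hsv=cv2.cvtColor(c,cv2.COLOR_BGR2HSV)
    m=((hsv[...,1]<45)&(hsv[...,2]>70)).astype(np.uint8)
    cs,_=cv2.findContours(m,cv2.RETR_EXTERNAL,cv2.CHAIN_APPROX_NONE); cc=max(cs,key=cv2.contourArea)
    r=cv2.minAreaRect(cc); b=cv2.boxPoints(r)+[x0,y0]
    print(r[1],[ (p.round(1),plane(im,p,10).round(1)) for p in b])
    a=cv2.resize(c,None,fx=k,fy=k,interpolation=cv2.INTER_NEAREST)
    a=np.hstack([a,]); cv2.polylines(a,[np.int32(((b-[x0,y0])+.5)*k)],True,(0,0,255),1)
    outs.append(cv2.copyMakeBorder(a,0,max(0,420-len(a)),0,0,cv2.BORDER_CONSTANT)[:420])
cv2.imwrite('pics/c2.png',np.hstack(outs))
E
```

```text
(49.76084518432617, 21.49180030822754) [(array([274.3, 234.4]), array([463. , 122.6,  10. ])), (array([285.4, 216. ]), array([502.8,  98.2,  10. ])), (array([328. , 241.8]), array([447.5,   6.9,  10. ])), (array([316.8, 260.2]), array([408.3,  31.6,  10. ]))]
(33.99999237060547, 83.99998474121094) [(array([220., 254.]), array([402.8,  21.1,  10. ])), (array([220., 170.]), array([464.9, 122.1,  10. ])), (array([254., 170.]), array([502.6, 100.2,  10. ])), (array([254., 254.]), array([443.3,  -2.3,  10. ]))]
```

View pics/c2.png

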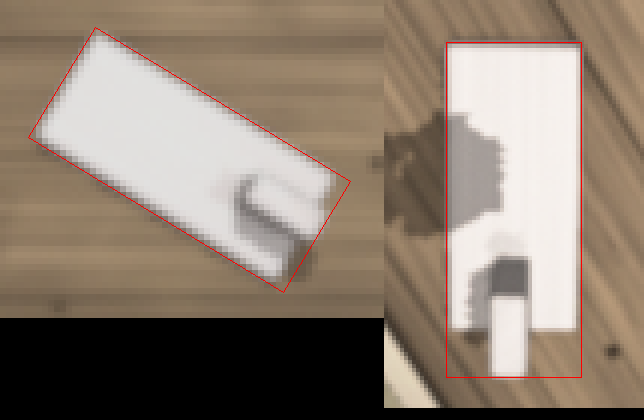

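```bash
python3 - <<'E'
from h import *
t=load('top0');w=load('w1')
a=plane(w,(237,170),10);b=plane(w,(237,242.7),10);print('tip,rear',a,b,np.linalg.norm(a-b),np.arctan2(*(a-b)[[1,0]]))
f=plane(w,(236.3,234),45);g=plane(w,(236.3,254),45);print('fin',f,g,np.linalg.norm(f-g),np.arctan2(*(f-g)[[1,0]]))
print('fin tri',tri([(w,(236.3,244)),(t,(317.8,246.3))]))
E
```

```text
tip,rear [483.73894809 111.14520325  10.        ] [431.75398447  23.92590207  10.        ] 101.53641189505029 1.0333040731578989
fin [446.73560034  47.62371886  45.        ] [432.73052818  24.15551786  45.        ] 27.32944390545918 1.0327566611018864
fin tri [437.30715324  32.82973757  36.3974304 ]
```

Request:
{"fn": "drive_tool", "kwargs": {
  "motion": [
    {"fingers": 1, "linear": [-0.0118, -0.0022, 0.018], "twist": 0.012},
    {"fingers": 1, "linear": [-0.0118, -0.0022, 0.018], "twist": 0},
    {"fingers": 1, "linear": [-0.0118, -0.0022, 0.018], "twist": 0},
    {"fingers": 1, "linear": [-0.0118, -0.0022, 0.018], "twist": 0},
    {"fingers": 1, "linear": [-0.0118, -0.0022, 0.018], "twist": 0}
  ]
}}

```text
clock: 3.53
eef_pos: [478.1, 81.7, 210.5]
tool_rot: [3.142, -0.0, 1.043]
force: [0.6, 0.4, 0.4]
width: 85.3
gripper_force: 0.0
```

Request:
{"fn": "drive_tool", "kwargs": {
  "motion": [
    {"fingers": 1, "linear": [-0.0118, -0.0022, 0.018], "twist": 0},
    {"fingers": 1, "linear": [-0.0118, -0.0022, 0.018], "twist": 0},
    {"fingers": 1, "linear": [-0.0118, -0.0022, 0.018], "twist": 0},
    {"fingers": 1, "linear": [-0.0118, -0.0022, 0.018], "twist": 0},
    {"fingers": 1, "linear": [-0.0118, -0.0022, 0.018], "twist": 0}
  ]
}}

```text
clock: 3.95
eef_pos: [438.9, 36.4, 120.6]
tool_rot: [3.141, -0.0, 1.043]
force: [0.6, 0.6, -0.4]
width: 85.4
gripper_force: 0.0
```

Request:
{"fn": "drive_tool", "kwargs": {
  "motion": [
    {"fingers": 1, "linear": [0, 0, 0], "twist": 0}
  ]
}}

```text
clock: 4.03
eef_pos: [435.6, 35.0, 119.1]
tool_rot: [-3.136, 0.004, 1.039]
force: [-0.9, 0.7, 0.3]
width: 86.0
gripper_force: 0.0
```

```bash
python3 - <<'E'
from h import *
s=monitor.read_state();print(s['clock'],s['eef_pos'],s['tool_rot'],s['force'])
im=grab('wrist','w2')
for n,X in dict(tip=(483.6,111,10),finf=(446.7,47.6,45),finr=(432.7,24.2,45),fin=(439.5,36,45)).items(): print(n,proj(load('w2'),X))
E
```

```text
4.0333 [435.58215555  34.96023602 119.1092862 ] [-3.13599605  0.0044011   1.03942504] [-0.88387007  0.65006942  0.28535014]
tip [258.68978517  56.20020058]
finf [259.18727465 173.07048845]
finr [258.67360881 213.006734  ]
fin [258.58445886 193.39102073]
```

View pics/w2.png

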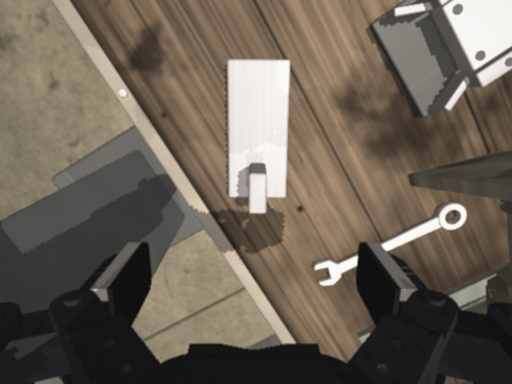

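Request:
{"fn": "drive_tool", "kwargs": {
  "motion": [
    {"fingers": 1, "linear": [0, 0, 0.01], "twist": 0},
    {"fingers": 1, "linear": [0, 0, 0.01], "twist": 0},
    {"fingers": 1, "linear": [0, 0, 0], "twist": 0}
  ]
}}

```text
clock: 4.33
eef_pos: [440.1, 37.4, 101.2]
tool_rot: [-3.141, -0.001, 1.042]
force: [0.1, 0.7, -0.4]
width: 85.5
gripper_force: 0.0
```

```bash
python3 - <<'E'
from h import *
s=monitor.read_state();print(s['clock'],s['eef_pos'],s['tool_rot'],s['qpos'],s['qd'])
w=load('w1');im=grab('wrist','w3');im=load('w3')
c=cv2.cvtColor(im['color'],cv2.COLOR_BGR2HSV)
for n,X in dict(tip=(483.6,111,10),finf=(446.7,47.6,45),finr=(432.7,24.2,45)).items(): print(n,proj(im,X))
w2=load('w2')
print(tri([(w,(236.3,234)),(w2,(258,174))]),tri([(w,(236.3,254)),(w2,(258,212.5))]),tri([(w,(237,170)),(w2,(259,59.5))]))
E
```

```text
4.3333 [440.08869624  37.44490877 101.18984871] [-3.14145887e+00 -6.11825605e-04  1.04183554e+00] [-0.39453642  0.59996011  0.35815673  2.2058948  -0.51533165  0.41452312
 -0.14564848] [-0.01447196 -0.02240695  0.02454031 -0.00300904  0.01785161  0.03385347
 -0.01993095]
tip [254.36203243  61.95830895]
finf [254.63064891 187.83326831]
finr [254.1294191  230.30131006]
[445.39341617  46.29249514  40.58789183] [432.78937926  24.71309879  45.72908146] [482.82504095 109.6861374    2.76177091]
```

Request:
{"fn": "drive_tool", "kwargs": {
  "motion": [
    {"fingers": 1, "linear": [-0.001, 0, 0.017], "twist": 0.009},
    {"fingers": 1, "linear": [0, 0, 0.018], "twist": 0},
    {"fingers": 1, "linear": [0, 0, 0.018], "twist": 0},
    {"fingers": 1, "linear": [0, 0, 0.018], "twist": 0},
    {"fingers": 1, "linear": [0, 0, 0.01], "twist": 0}
  ]
}}

```text
clock: 4.8
eef_pos: [439.4, 36.7, 20.0]
tool_rot: [-3.14, -0.002, 1.032]
force: [-0.0, 0.3, 0.4]
width: 85.5
gripper_force: 0.0
```

Request:
{"fn": "drive_tool", "kwargs": {
  "motion": [
    {"fingers": 1, "linear": [0, 0, 0.003], "twist": 0},
    {"fingers": 1, "linear": [0, 0, 0], "twist": 0},
    {"fingers": 1, "linear": [0, 0, 0], "twist": 0}
  ]
}}

```text
clock: 5.05
eef_pos: [439.9, 36.3, 17.9]
tool_rot: [3.14, -0.001, 1.032]
force: [-0.1, -0.6, -0.3]
width: 85.4
gripper_force: 0.0
```

Request:
{"fn": "drive_tool", "kwargs": {
  "motion": [
    {"fingers": 1, "linear": [0, 0, 0.0035], "twist": 0},
    {"fingers": 0.5, "linear": [0, 0, 0], "twist": 0},
    {"fingers": 0, "linear": [0, 0, 0], "twist": 0},
    {"fingers": 0, "linear": [0, 0, 0], "twist": 0},
    {"fingers": 0, "linear": [0, 0, 0], "twist": 0}
  ]
}}

```text
clock: 5.47
eef_pos: [439.2, 35.9, 14.3]
tool_rot: [3.141, -0.001, 1.031]
force: [0.3, -0.2, 0.3]
width: 38.6
gripper_force: 0.0
```

Request:
{"fn": "drive_tool", "kwargs": {
  "motion": [
    {"fingers": 0, "linear": [0, 0, 0], "twist": 0},
    {"fingers": 0, "linear": [0, 0, 0], "twist": 0},
    {"fingers": 0, "linear": [0, 0, 0], "twist": 0},
    {"fingers": 0, "linear": [0, 0, 0], "twist": 0},
    {"fingers": 0, "linear": [0, 0, 0], "twist": 0}
  ]
}}

```text
clock: 5.88
eef_pos: [438.9, 35.8, 14.1]
tool_rot: [3.141, -0.0, 1.031]
force: [-1.4, 0.2, 5.2]
width: 11.2
gripper_force: 59.0
```

Request:
{"fn": "drive_tool", "kwargs": {
  "motion": [
    {"fingers": 0, "linear": [0, 0, -0.008], "twist": 0},
    {"fingers": 0, "linear": [0, 0, -0.02], "twist": 0},
    {"fingers": 0, "linear": [0, 0, -0.02], "twist": 0},
    {"fingers": 0, "linear": [0.01, -0.002, -0.02], "twist": 0},
    {"fingers": 0, "linear": [0.02, -0.0046, -0.02], "twist": 0}
  ]
}}

```text
clock: 6.3
eef_pos: [447.6, 62.6, 102.7]
tool_rot: [-3.141, 0.003, 1.026]
force: [1.0, 1.0, -2.4]
width: 10.9
gripper_force: 58.6
```

Request:
{"fn": "drive_tool", "kwargs": {
  "motion": [
    {"fingers": 0, "linear": [0.02, -0.0046, -0.02], "twist": 0},
    {"fingers": 0, "linear": [0.02, -0.0046, -0.02], "twist": 0},
    {"fingers": 0, "linear": [0.02, -0.0046, -0.02], "twist": 0},
    {"fingers": 0, "linear": [0.02, -0.0046, -0.02], "twist": 0},
    {"fingers": 0, "linear": [0.02, -0.0046, -0.02], "twist": 0}
  ]
}}

```text
clock: 6.72
eef_pos: [479.7, 163.5, 202.5]
tool_rot: [-3.141, 0.001, 1.031]
force: [0.3, 0.2, -2.3]
width: 10.9
gripper_force: 58.6
```

Request:
{"fn": "drive_tool", "kwargs": {
  "motion": [
    {"fingers": 0, "linear": [0.02, -0.0046, -0.02], "twist": 0},
    {"fingers": 0, "linear": [0.02, -0.0046, -0.02], "twist": 0},
    {"fingers": 0, "linear": [0.01, -0.002, -0.01], "twist": 0},
    {"fingers": 0, "linear": [0, 0, 0], "twist": 0},
    {"fingers": 0, "linear": [0, 0, 0], "twist": 0}
  ]
}}

```text
clock: 7.13
eef_pos: [495.7, 211.0, 251.2]
tool_rot: [-3.141, 0.001, 1.032]
force: [-0.1, 0.1, -0.8]
width: 11.1
gripper_force: 58.7
```

```bash
python3 - <<'E'
from h import *
s=monitor.read_state();print(s['clock'],s['eef_pos'],s['tool_rot'],s['force'],s['width'])
grab('wrist','w4')
E
```

```text
7.1333 [495.73942197 211.03899753 251.23160812] [-3.14121804e+00  1.06703832e-03  1.03194065e+00] [-0.11233622  0.10832095 -0.83461968] 11.097000937803184
```

View pics/w4.png

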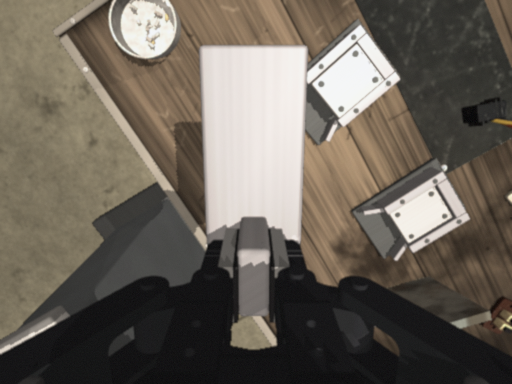

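Request:
{"fn": "drive_tool", "kwargs": {
  "motion": [
    {"fingers": 0, "linear": [0.015, -0.015, 0], "twist": 0},
    {"fingers": 0, "linear": [0.015, -0.02, 0], "twist": 0},
    {"fingers": 0, "linear": [0.015, -0.02, 0], "twist": 0},
    {"fingers": 0, "linear": [0, 0, 0], "twist": 0},
    {"fingers": 0, "linear": [0, 0, 0], "twist": 0}
  ]
}}

```text
clock: 7.6
eef_pos: [470.7, 277.8, 250.3]
tool_rot: [-3.14, 0.003, 1.032]
force: [0.2, -1.3, -1.7]
width: 11.1
gripper_force: 58.7
```

```bash
python3 - <<'E'
from h import *
s=monitor.read_state();print(s['clock'],s['eef_pos'],s['tool_rot'])
b=grab('wrist','w5');w=load('w1');t=load('top0')
def crop(im,x0,y0,sz,k=400): return cv2.resize(im['color'][y0:y0+sz,x0:x0+sz],(k,k),interpolation=cv2.INTER_CUBIC)
p=proj(load('w5'),(609,226,30));print(p)
x0,y0=int(p[0])-80,max(0,int(p[1])-80);print(x0,y0)
cv2.imwrite('pics/c3.png',np.hstack([crop(b,x0,y0,160),crop(t,197,127,80)]))
E
```

```text
7.6 [470.70806896 277.80822811 250.25376828] [-3.13985137e+00  2.94060416e-03  1.03203579e+00]
[393.55737486 130.82015478]
313 50
```

View pics/c3.png

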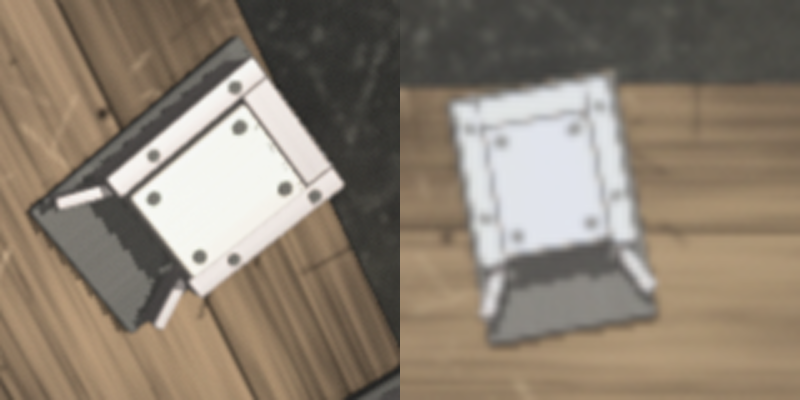

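```bash
python3 - <<'E'
from h import *
b=load('w5');t=load('top0')
B=lambda p:np.array(p)/2.5+[313,50]-.3; T=lambda p:(np.array(p)-[400,0])/5+[197,127]-.4
hb=[(239,127),(153,198),(199,257),(285,188)];ht=[(574,129),(502,142),(517,236),(591,222)]
hb=[(153,198),(199,257),(285,188),(239,127)] # FL,FR,BR,BL
ht=[(517,236),(591,222),(574,129),(502,142)]
print('pad tri',tri([(b,B(np.mean(hb,0))),(t,T(np.mean(ht,0)))]))
for nm,im,f,h,fr,ck in(('w5',b,B,hb,[(33,210),(133,330)],[(254,58),(343,185)]),('top',t,T,ht,[(488,345),(657,317)],[(451,103),(612,75)])):
    P=np.array([plane(im,f(p),39) for p in h]);c=P.mean(0)
    ax=P[2]+P[3]-P[0]-P[1];lat=P[0]+P[3]-P[1]-P[2]
    print(nm,'pad c',c.round(1),'yaw',np.arctan2(ax[1],ax[0]),np.arctan2(-lat[0],lat[1]),np.linalg.norm(ax)/2,np.linalg.norm(lat)/2)
    for z,q in((8,fr),(34,ck)):
        F=np.array([plane(im,f(p),z) for p in q]);d=F[0]-F[1];m=F.mean(0)
        y=np.arctan2(-d[0],d[1]);print(' edge z',z,m.round(1),'w',np.linalg.norm(d).round(1),'yaw',y.round(3),'dist to c',(c-m).round(1),np.hypot(*(c-m)[:2]).round(1))
L=[(107,182),(254,58)];R=[(200,296),(343,185)]
for q in(L,R):
    F=[plane(b,B(p),34) for p in q];d=F[1]-F[0];print('cheek',np.linalg.norm(d),np.arctan2(d[1],d[0]))
E
```

```text
pad tri [614.63944627 227.93645103  35.59709197]
w5 pad c [613.8 228.9  39. ] yaw 0.18886277110134558 0.18823831231479676 42.178701191954815 32.16223648259606
 edge z 8 [556.7 218.5   8. ] w 73.7 yaw 0.191 dist to c [57.1 10.3 31. ] 58.0
 edge z 34 [654.7 236.5  34. ] w 65.2 yaw 0.174 dist to c [-40.9  -7.6   5. ] 41.6
top pad c [613.6 227.6  39. ] yaw 0.17908499252063736 0.19158832968658626 41.54991183170516 31.81514226911739
 edge z 8 [553.5 216.9   8. ] w 75.1 yaw 0.171 dist to c [60.1 10.7 31. ] 61.0
 edge z 34 [655.8 234.7  34. ] w 70.9 yaw 0.182 dist to c [-42.3  -7.1   5. ] 42.8
cheek 72.31888880508205 0.19062790553131043
cheek 70.75757859908613 0.178463055451241
```

Request:
{"fn": "drive_tool", "kwargs": {
  "motion": [
    {"fingers": 0, "linear": [-0.0095, 0.0034, 0.019], "twist": 0},
    {"fingers": 0, "linear": [-0.0095, 0.0034, 0.019], "twist": 0},
    {"fingers": 0, "linear": [-0.0095, 0.0034, 0.019], "twist": 0},
    {"fingers": 0, "linear": [-0.0095, 0.0034, 0.019], "twist": 0},
    {"fingers": 0, "linear": [-0.0095, 0.0034, 0.019], "twist": 0}
  ]
}}

```text
clock: 8.07
eef_pos: [462.4, 225.6, 155.9]
tool_rot: [3.141, 0.001, 1.028]
force: [0.6, -0.3, -1.3]
width: 11.3
gripper_force: 58.8
```

Request:
{"fn": "drive_tool", "kwargs": {
  "motion": [
    {"fingers": 0, "linear": [-0.0095, 0.0034, 0.019], "twist": 0},
    {"fingers": 0, "linear": [-0.0095, 0.0034, 0.019], "twist": 0},
    {"fingers": 0, "linear": [-0.0095, 0.0034, 0.019], "twist": 0},
    {"fingers": 0, "linear": [0, 0, 0], "twist": 0.08},
    {"fingers": 0, "linear": [0, 0, 0], "twist": 0.12}
  ]
}}

```text
clock: 8.48
eef_pos: [455.8, 195.1, 98.9]
tool_rot: [-3.141, 0.003, 0.821]
force: [1.0, 0.3, -1.5]
width: 11.1
gripper_force: 58.9
```

Request:
{"fn": "drive_tool", "kwargs": {
  "motion": [
    {"fingers": 0, "linear": [0, 0, 0], "twist": 0.12},
    {"fingers": 0, "linear": [0, 0, 0], "twist": 0.12},
    {"fingers": 0, "linear": [0, 0, 0], "twist": 0.12},
    {"fingers": 0, "linear": [0, 0, 0], "twist": 0.12},
    {"fingers": 0, "linear": [0, 0, 0], "twist": 0.12}
  ]
}}

```text
clock: 8.9
eef_pos: [456.7, 196.5, 99.8]
tool_rot: [3.14, 0.0, 0.222]
force: [-0.3, 0.4, -1.4]
width: 11.3
gripper_force: 58.9
```

Request:
{"fn": "drive_tool", "kwargs": {
  "motion": [
    {"fingers": 0, "linear": [0, 0, 0], "twist": 0.048},
    {"fingers": 0, "linear": [0, 0, 0], "twist": 0},
    {"fingers": 0, "linear": [0, 0, 0], "twist": 0},
    {"fingers": 0, "linear": [0, 0, 0], "twist": 0}
  ]
}}

```text
clock: 9.23
eef_pos: [456.6, 197.8, 99.8]
tool_rot: [3.141, 0.0, 0.183]
force: [-0.0, 0.2, -0.8]
width: 11.0
gripper_force: 58.9
```

Request:
{"fn": "drive_tool", "kwargs": {
  "motion": [
    {"fingers": 0, "linear": [0, -0.001, 0.017], "twist": 0},
    {"fingers": 0, "linear": [0, 0, 0.018], "twist": 0},
    {"fingers": 0, "linear": [0, 0, 0.018], "twist": 0},
    {"fingers": 0, "linear": [0, 0, 0.015], "twist": 0},
    {"fingers": 0, "linear": [0, 0, 0.0067], "twist": 0}
  ]
}}

```text
clock: 9.65
eef_pos: [455.7, 199.3, 23.7]
tool_rot: [-3.142, 0.002, 0.183]
force: [-0.4, -0.2, -1.2]
width: 11.3
gripper_force: 58.8
```

Request:
{"fn": "drive_tool", "kwargs": {
  "motion": [
    {"fingers": 0, "linear": [0, 0, 0], "twist": 0},
    {"fingers": 0, "linear": [0, 0, 0], "twist": 0},
    {"fingers": 0, "linear": [0, 0, 0], "twist": 0}
  ]
}}

```text
clock: 9.9
eef_pos: [456.9, 199.5, 25.7]
tool_rot: [3.142, -0.001, 0.183]
force: [-0.5, 0.4, -0.9]
width: 10.9
gripper_force: 58.8
```

```bash
python3 - <<'E'
from h import *
s=monitor.read_state();print(s['clock'],s['eef_pos'],s['tool_rot'],s['force'])
w=grab('wrist','w6');t=grab('scene','s6')
print(proj(load('s6'),(550,217,20)), proj(load('w6'),(550,217,10)))
a=cv2.resize(t['color'][140:260,180:320],(533,457),interpolation=cv2.INTER_CUBIC)
b=cv2.resize(w['color'][0:192,170:370],None,fx=1.3,fy=1.3);b=cv2.copyMakeBorder(b,0,457-len(b),0,0,cv2.BORDER_CONSTANT)
cv2.imwrite('pics/c4.png',np.hstack([a,b]))
E
```

```text
9.9 [456.93294814 199.47128043  25.66143189] [ 3.14155376e+00 -9.04069116e-04  1.82529871e-01] [-0.51129763  0.40848308 -0.90646081]
[227.84416106 195.01161278] [252.64752792  24.55681887]
```

View pics/c4.png

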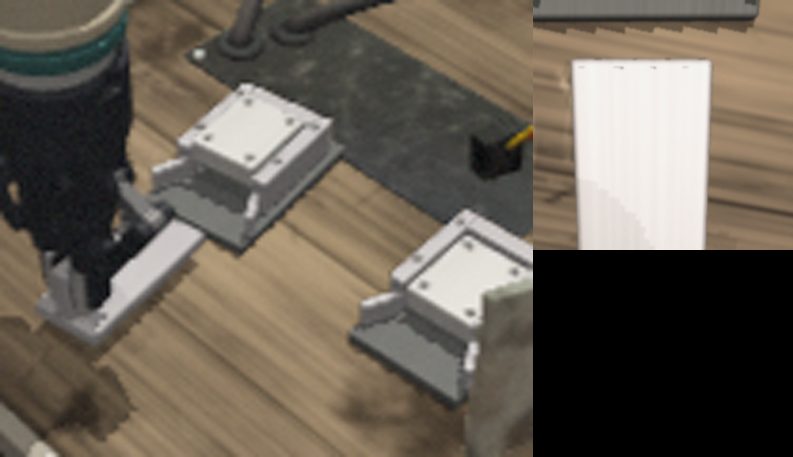

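```bash
python3 - <<'E'
from h import *
w=load('w6');g=cv2.cvtColor(w['color'],cv2.COLOR_BGR2HSV)
for r in(3,6,9):
    x=np.where(g[r,:,1]<40)[0];x=x[(x>120)&(x<420)];print(r,x.min(),x.max(),len(x))
    a=plane(w,(x.min()-.5,r),8);b=plane(w,(x.max()+.5,r),8);m=(a+b)/2;d=m-[613.5,228,8]
    print(np.linalg.norm(a-b),m.round(1),'lat of base mid',-.183*d[0]+.983*d[1],'along',.983*d[0]+.183*d[1])
for r in(60,75,90):
    x=np.where((g[r,:,1]<25)&(g[r,:,2]>150))[0];x=x[(x>160)&(x<350)]
    a=plane(w,(x.min()-.5,r),21.7);b=plane(w,(x.max()+.5,r),21.7);m=(a+b)/2;d=m-[613.5,228,8]
    print('plate',x.min(),x.max(),np.linalg.norm(a-b),'lat',-.183*d[0]+.983*d[1],.983*d[0]+.183*d[1])
E
```

```text
3 165 342 178
74.44043450445723 [558.5 218.2   8. ] lat of base mid 0.44720622334477156 along -55.82679303308208
6 165 342 178
74.59820528562803 [557.4 218.    8. ] lat of base mid 0.4486873180901423 along -56.96330066974293
9 165 342 178
74.75664625602751 [556.3 217.8   8. ] lat of base mid 0.45017477028826924 along -58.1046360235919
plate 200 306 42.63369916431671 lat 0.6659710761591544 -79.3401615903731
plate 201 305 42.30287763598568 lat 0.675411803853299 -85.03164999314842
plate 201 305 42.779448957436365 lat 0.6851650152405178 -90.85137529779722
```

Request:
{"fn": "drive_tool", "kwargs": {
  "motion": [
    {"fingers": 0, "linear": [0.008, 0, 0.001], "twist": 0},
    {"fingers": 0, "linear": [0.01, 0, 0], "twist": 0},
    {"fingers": 0, "linear": [0.01, 0, 0], "twist": 0},
    {"fingers": 0, "linear": [0.01, 0, 0], "twist": 0},
    {"fingers": 0, "linear": [0.005, 0, 0], "twist": 0}
  ]
}}

```text
clock: 10.42
eef_pos: [500.9, 208.1, 24.5]
tool_rot: [3.141, -0.002, 0.184]
force: [-0.2, 0.6, -1.0]
width: 10.9
gripper_force: 58.8
```

Request:
{"fn": "drive_tool", "kwargs": {
  "motion": [
    {"fingers": 0, "linear": [0.005, 0, 0], "twist": 0},
    {"fingers": 0, "linear": [0.005, 0, 0], "twist": 0},
    {"fingers": 0, "linear": [0.005, 0, 0], "twist": 0},
    {"fingers": 0, "linear": [0.005, 0, 0], "twist": 0}
  ]
}}

```text
clock: 10.75
eef_pos: [518.5, 211.3, 24.1]
tool_rot: [-3.142, 0.0, 0.183]
force: [0.6, 0.2, -1.4]
width: 11.0
gripper_force: 58.8
```

Request:
{"fn": "drive_tool", "kwargs": {
  "motion": [
    {"fingers": 0, "linear": [0.005, 0, 0], "twist": 0},
    {"fingers": 0, "linear": [0.005, 0, 0], "twist": 0},
    {"fingers": 0, "linear": [0.005, 0, 0], "twist": 0},
    {"fingers": 0, "linear": [0.003, 0, 0], "twist": 0}
  ]
}}

```text
clock: 11.08
eef_pos: [536.9, 214.6, 24.1]
tool_rot: [3.141, -0.001, 0.183]
force: [-0.5, -0.3, -1.4]
width: 10.7
gripper_force: 58.8
```

Request:
{"fn": "drive_tool", "kwargs": {
  "motion": [
    {"fingers": 0, "linear": [0.004, 0, 0], "twist": 0},
    {"fingers": 0, "linear": [0.004, 0, 0], "twist": 0},
    {"fingers": 0, "linear": [0.004, 0, 0], "twist": 0},
    {"fingers": 0, "linear": [0.003, 0, 0], "twist": 0}
  ]
}}

```text
clock: 11.42
eef_pos: [551.3, 217.3, 24.1]
tool_rot: [-3.142, -0.0, 0.183]
force: [-0.2, -0.5, -0.9]
width: 11.2
gripper_force: 58.8
```

Request:
{"fn": "drive_tool", "kwargs": {
  "motion": [
    {"fingers": 0, "linear": [0.002, 0, 0.001], "twist": 0},
    {"fingers": 0, "linear": [0.001, 0, 0], "twist": 0},
    {"fingers": 0, "linear": [0, 0, 0], "twist": 0}
  ]
}}

```text
clock: 11.67
eef_pos: [553.9, 217.8, 23.0]
tool_rot: [3.142, 0.0, 0.183]
force: [-0.1, 0.1, -1.1]
width: 10.9
gripper_force: 58.8
```

Request:
{"fn": "drive_tool", "kwargs": {
  "motion": [
    {"fingers": 0, "linear": [0.001, 0, 0], "twist": 0},
    {"fingers": 0, "linear": [0.001, 0, 0], "twist": 0},
    {"fingers": 0, "linear": [0, 0, 0], "twist": 0}
  ]
}}

```text
clock: 11.92
eef_pos: [555.9, 218.2, 23.1]
tool_rot: [-3.142, -0.0, 0.183]
force: [-0.2, 0.1, -1.6]
width: 11.2
gripper_force: 58.8
```

Request:
{"fn": "drive_tool", "kwargs": {
  "motion": [
    {"fingers": 0, "linear": [0.001, 0, 0], "twist": 0},
    {"fingers": 0, "linear": [0.001, 0, 0], "twist": 0},
    {"fingers": 0, "linear": [0, 0, 0], "twist": 0}
  ]
}}

```text
clock: 12.17
eef_pos: [558.0, 218.6, 23.1]
tool_rot: [3.142, -0.0, 0.183]
force: [0.3, -0.7, -1.1]
width: 11.1
gripper_force: 58.8
```

Request:
{"fn": "drive_tool", "kwargs": {
  "motion": [
    {"fingers": 0, "linear": [0.001, 0, 0], "twist": 0},
    {"fingers": 0, "linear": [0, 0, 0], "twist": 0}
  ]
}}

```text
clock: 12.33
eef_pos: [558.8, 218.7, 23.1]
tool_rot: [-3.142, 0.0, 0.183]
force: [0.3, 0.3, -1.8]
width: 11.1
gripper_force: 58.8
```

Request:
{"fn": "drive_tool", "kwargs": {
  "motion": [
    {"fingers": 0, "linear": [0.001, 0, 0], "twist": 0},
    {"fingers": 0, "linear": [0, 0, 0], "twist": 0}
  ]
}}

```text
clock: 12.5
eef_pos: [558.8, 218.7, 22.9]
tool_rot: [-3.141, 0.002, 0.183]
force: [-1.3, 0.1, -1.3]
width: 11.4
gripper_force: 59.1
```

Request:
{"fn": "drive_tool", "kwargs": {
  "motion": [
    {"fingers": 0, "linear": [0.001, 0, 0.0005], "twist": 0},
    {"fingers": 0, "linear": [0, 0, 0.0005], "twist": 0},
    {"fingers": 0, "linear": [0, 0, 0], "twist": 0}
  ]
}}

```text
clock: 12.75
eef_pos: [558.8, 218.7, 22.2]
tool_rot: [-3.141, 0.004, 0.183]
force: [-7.4, -2.1, 3.8]
width: 11.2
gripper_force: 59.8
```

Request:
{"fn": "drive_tool", "kwargs": {
  "motion": [
    {"fingers": 0, "linear": [0.001, 0, 0.0005], "twist": 0},
    {"fingers": 0, "linear": [0, 0, 0], "twist": 0},
    {"fingers": 0, "linear": [0, 0, 0], "twist": 0}
  ]
}}

```text
clock: 13.0
eef_pos: [558.8, 218.7, 22.2]
tool_rot: [-3.14, 0.005, 0.183]
force: [-10.7, -1.3, 10.1]
width: 11.2
gripper_force: 60.6
```

Request:
{"fn": "drive_tool", "kwargs": {
  "motion": [
    {"fingers": 0.25, "linear": [0, 0, -0.0005], "twist": 0},
    {"fingers": 0.25, "linear": [0, 0, 0], "twist": 0},
    {"fingers": 0.25, "linear": [0, 0, 0], "twist": 0},
    {"fingers": 0.25, "linear": [0, 0, 0], "twist": 0},
    {"fingers": 0.25, "linear": [0, 0, 0], "twist": 0}
  ]
}}

```text
clock: 13.42
eef_pos: [562.1, 219.3, 22.1]
tool_rot: [3.141, -0.001, 0.183]
force: [0.2, 0.5, -0.9]
width: 21.6
gripper_force: 0.0
```

Request:
{"fn": "drive_tool", "kwargs": {
  "motion": [
    {"fingers": 0.25, "linear": [0, 0, -0.008], "twist": 0},
    {"fingers": 0.25, "linear": [0, 0, -0.015], "twist": 0},
    {"fingers": 0.25, "linear": [0, 0, -0.02], "twist": 0},
    {"fingers": 0.25, "linear": [0, 0, -0.02], "twist": 0},
    {"fingers": 0.25, "linear": [0, 0, -0.02], "twist": 0}
  ]
}}

```text
clock: 13.83
eef_pos: [562.0, 219.0, 107.3]
tool_rot: [3.141, -0.001, 0.182]
force: [0.3, -0.1, -0.1]
width: 21.5
gripper_force: 0.0
```

Request:
{"fn": "drive_tool", "kwargs": {
  "motion": [
    {"fingers": 0, "linear": [0, 0, -0.02], "twist": 0},
    {"fingers": 0, "linear": [0, 0, -0.02], "twist": 0},
    {"fingers": 0, "linear": [0, 0, 0], "twist": 0},
    {"fingers": 0, "linear": [0, 0, 0], "twist": 0},
    {"fingers": 0, "linear": [0, 0, 0], "twist": 0}
  ]
}}

```text
clock: 14.25
eef_pos: [561.3, 219.4, 145.3]
tool_rot: [-3.141, 0.0, 0.183]
force: [0.3, -0.4, 0.1]
width: 0.3
gripper_force: 0.0
```

```bash
python3 - <<'E'
from h import *
s=monitor.read_state();print(s['clock'],s['eef_pos'],s['tool_rot'],s['force'])
w=grab('wrist','w7')
W=load('w7');u=np.array([.983,.183,0]);c=np.array([613.5,228,0])
for n,a,z in(('padc',0,39),('finF',-42,53),('finR',-70,53),('bladeR',-70,18)): print(n,proj(W,c+u*a+[0,0,z]).round(1))
E
```

```text
14.25 [561.27642361 219.43035229 145.30262579] [-3.14109269e+00  1.67785360e-04  1.82858337e-01] [ 0.34001814 -0.42128066  0.05902707]
padc [255.1 112.3]
finF [255.2 175.1]
finR [255.1 212.9]
bladeR [255.  198.1]
```

View pics/w7.png

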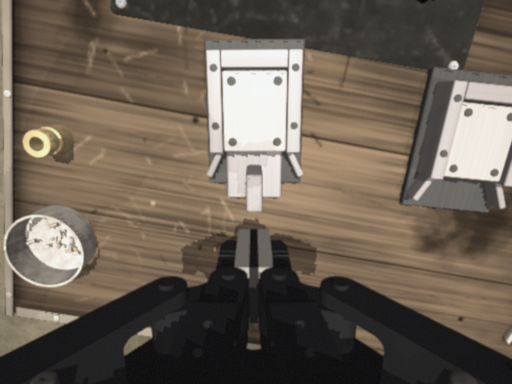

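Request:
{"fn": "drive_tool", "kwargs": {
  "motion": [
    {"fingers": 0, "linear": [0.0105, 0.0002, 0], "twist": 0},
    {"fingers": 0, "linear": [0.0105, 0.0002, 0], "twist": 0},
    {"fingers": 0, "linear": [0.0105, 0.0002, 0.01], "twist": 0},
    {"fingers": 0, "linear": [0.0105, 0.0002, 0.015], "twist": 0},
    {"fingers": 0, "linear": [0.0105, 0.0002, 0.015], "twist": 0}
  ]
}}

```text
clock: 14.72
eef_pos: [613.7, 227.9, 103.4]
tool_rot: [-3.141, 0.001, 0.183]
force: [-0.2, -0.1, -0.3]
width: 0.3
gripper_force: 0.0
```

Request:
{"fn": "drive_tool", "kwargs": {
  "motion": [
    {"fingers": 0, "linear": [0, 0, 0.015], "twist": 0},
    {"fingers": 0, "linear": [0, 0, 0.015], "twist": 0},
    {"fingers": 0, "linear": [0, 0, 0.015], "twist": 0},
    {"fingers": 0, "linear": [0, 0, 0.008], "twist": 0},
    {"fingers": 0, "linear": [0, 0, 0.004], "twist": 0}
  ]
}}

```text
clock: 15.13
eef_pos: [611.9, 227.6, 46.0]
tool_rot: [3.141, 0.003, 0.182]
force: [-0.6, -0.1, 0.3]
width: 0.0
gripper_force: 0.0
```

Request:
{"fn": "drive_tool", "kwargs": {
  "motion": [
    {"fingers": 0, "linear": [0, 0, 0], "twist": 0},
    {"fingers": 0, "linear": [0, 0, 0], "twist": 0},
    {"fingers": 0, "linear": [0, 0, 0], "twist": 0}
  ]
}}

```text
clock: 15.38
eef_pos: [614.0, 227.9, 49.1]
tool_rot: [-3.141, -0.002, 0.183]
force: [0.4, 0.0, -0.2]
width: 0.1
gripper_force: 0.0
```

Now press gently.

Request:
{"fn": "drive_tool", "kwargs": {
  "motion": [
    {"fingers": 0, "linear": [0, 0, 0.003], "twist": 0},
    {"fingers": 0, "linear": [0, 0, 0.003], "twist": 0},
    {"fingers": 0, "linear": [0, 0, 0.002], "twist": 0},
    {"fingers": 0, "linear": [0, 0, 0.001], "twist": 0},
    {"fingers": 0, "linear": [0, 0, 0], "twist": 0}
  ]
}}

```text
clock: 15.8
eef_pos: [613.3, 228.0, 39.2]
tool_rot: [-3.141, 0.0, 0.183]
force: [-1.4, 0.4, 4.1]
width: 0.3
gripper_force: 1.8
```

Request:
{"fn": "drive_tool", "kwargs": {
  "motion": [
    {"fingers": 0, "linear": [0, 0, 0.0015], "twist": 0},
    {"fingers": 0, "linear": [0, 0, 0.0015], "twist": 0},
    {"fingers": 0, "linear": [0, 0, 0], "twist": 0}
  ]
}}

```text
clock: 16.05
eef_pos: [613.3, 227.9, 36.3]
tool_rot: [-3.141, 0.0, 0.183]
force: [-2.4, 0.3, 6.0]
width: 0.1
gripper_force: 3.0
```

Request:
{"fn": "drive_tool", "kwargs": {
  "motion": [
    {"fingers": 0, "linear": [0, 0, 0.0015], "twist": 0},
    {"fingers": 0, "linear": [0, 0, 0.001], "twist": 0},
    {"fingers": 0, "linear": [0, 0, 0], "twist": 0}
  ]
}}

```text
clock: 16.3
eef_pos: [613.3, 227.9, 34.3]
tool_rot: [-3.141, 0.0, 0.183]
force: [-2.4, -0.6, 7.5]
width: 0.0
gripper_force: 3.8
```

Request:
{"fn": "drive_tool", "kwargs": {
  "motion": [
    {"fingers": 0, "linear": [0, 0, 0.001], "twist": 0},
    {"fingers": 0, "linear": [0, 0, 0], "twist": 0},
    {"fingers": 0, "linear": [0, 0, 0], "twist": 0}
  ]
}}

```text
clock: 16.55
eef_pos: [613.3, 227.9, 34.1]
tool_rot: [-3.14, 0.0, 0.183]
force: [-5.4, -0.1, 13.4]
width: -0.0
gripper_force: 6.4
```

Request:
{"fn": "drive_tool", "kwargs": {
  "motion": [
    {"fingers": 0, "linear": [0, 0, 0.0005], "twist": 0},
    {"fingers": 0, "linear": [0, 0, 0], "twist": 0},
    {"fingers": 0, "linear": [0, 0, 0], "twist": 0}
  ]
}}

```text
clock: 16.8
eef_pos: [613.3, 227.9, 34.1]
tool_rot: [-3.14, -0.0, 0.183]
force: [-6.3, 0.1, 15.8]
width: -0.2
gripper_force: 7.9
```

Request:
{"fn": "drive_tool", "kwargs": {
  "motion": [
    {"fingers": 0, "linear": [0, 0, 0], "twist": 0},
    {"fingers": 0, "linear": [0, 0, 0], "twist": 0},
    {"fingers": 0, "linear": [0, 0, 0], "twist": 0},
    {"fingers": 0, "linear": [0, 0, 0], "twist": 0},
    {"fingers": 0, "linear": [0, 0, 0], "twist": 0}
  ]
}}

```text
clock: 17.22
eef_pos: [613.3, 227.9, 34.1]
tool_rot: [-3.14, -0.0, 0.183]
force: [-5.5, -0.3, 15.8]
width: -0.3
gripper_force: 7.9
```

Request:
{"fn": "drive_tool", "kwargs": {
  "motion": [
    {"fingers": 0, "linear": [0, 0, 0], "twist": 0},
    {"fingers": 0, "linear": [0, 0, 0], "twist": 0},
    {"fingers": 0, "linear": [0, 0, 0], "twist": 0},
    {"fingers": 0, "linear": [0, 0, 0], "twist": 0},
    {"fingers": 0, "linear": [0, 0, 0], "twist": 0}
  ]
}}

```text
clock: 17.63
eef_pos: [613.3, 228.0, 34.1]
tool_rot: [-3.14, -0.0, 0.183]
force: [-5.6, -0.4, 15.6]
width: -0.1
gripper_force: 7.9
```

Steady at 15.7 N with the pad flush at z 34.1, so the plate is under it.

```bash
python3 -c "
from cell import ctrl
print(ctrl.finish_job())"
```

```text
the job is handed in; nothing more can be done
None
```

The job is handed in: the plate is home against the high station's back stop and released, and its pad is held flush (z about 34 mm) with a steady push of about 15.7 N; the arm never touched the other station, tin, bush or spanner.

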